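# Angle the pipette canister past the post into its bay

## Task

Put the long pipette canister away in the white-walled bay by pushing it along the bench with the fingertips: angle its right (bare metal) end in past the retaining post, then push the other end round so that the canister lies flat along the bay's back wall, touching it or nearly so. Do not pick the canister up or tip it, and leave the dishes, bottle, weigh boat and beaker where they stand.

Things in the scene. Friction and masses are not known exactly. Their poses are not given: they have to be found in the camera images.
- canister: The long piece: closed square metal canister for pipettes, lying on the bench, bare metal with a blue lid sleeve on its left quarter. 40 mm wide (its x), 240 mm long (its y), 44 mm high (z up); about 0.3 to 0.56 kg. It slides flat on the bench when pushed low on a side or end and stays where it is left. Origin: centre of its underside. It starts in front of the bay (on the robot's side) and more to the left, with its y roughly to the robot's left (within 0.3 rad).
- canister_left (a point): Centre of the canister's left end face (blue lid end), 120 mm along the canister's +y from its origin, 22 mm up.
- canister_right (a point): Centre of the canister's right end face (bare metal), 120 mm along the canister's -y from its origin, 22 mm up.
- bay: Fixed storage bay on the bench: three white upright walls 50 mm high and 6 mm thick round a blue-painted patch of bench (no floor plate or sill, the paint is flush). It is open on the side towards the robot and open above. Origin: middle of the open side (mouth), at bench level. x points into the bay, y to the left along the mouth, z up. Inside it is 310 mm long (y from -155 to +155 mm) and 90 mm deep (the back wall's inner face at x = 90 mm). The side walls begin at x = 0.
- post: Fixed upright retaining post, steel with an orange top, 16 mm in diameter and 70 mm high, just in front of the bay's mouth on its right-hand part: its centre 12 mm in front of the mouth line and 70 to 83 mm to the right of the bay's middle. Between it and the left side wall the way is shorter than the canister. Origin: centre of its foot.
- stack_low: Loose bystander, to be left alone: three stacked petri dishes, 90 mm in diameter, 45 mm high, moving as one. Origin: centre of its underside.
- stack_tall: Loose bystander, to be left alone: eight stacked petri dishes, 90 mm in diameter, 120 mm high, moving as one. Origin: centre of its underside.
- dish: Loose bystander, to be left alone: one petri dish, 90 mm in diameter, 15 mm high. Origin: centre of its underside.
- bottle: Loose bystander, to be left alone: glass bottle of amber medium with an orange cap, 86 mm in diameter, 180 mm high. Origin: centre of its underside.
- boat: Loose bystander, to be left alone: white square weigh boat, 80 x 80 mm, 18 mm high. Origin: centre of its underside.
- beaker: Loose bystander, to be left alone: glass beaker, 70 mm in diameter, 90 mm high. Origin: centre of its underside.
Mind the look-alikes: they are no part of the job. Of the things that look like the canister, take the one that is farthest from the robot's base at the start.

How it is judged (in metres and radians):
On the way:
1. the right end is inside the bay while the left end is still outside it (x of canister_right in the frame of bay above 0.02 m and x of canister_left in the frame of bay below -0.01 m), for 0.05 s.
At the end, for the whole second after the job is handed in: The canister lies flat on the bench, at rest, in the bay along its back wall: each end within 12 mm of touching the wall, between the side walls; every bystander within 20 mm of its start (x of canister_left in the frame of bay between 0.058 and 0.08 m and x of canister_right in the frame of bay between 0.058 and 0.08 m and y of canister_left in the frame of bay below 0.157 m and y of canister_right in the frame of bay above -0.157 m and height (world z) of canister below 0.006 m and angle between canister's own z axis and vertical below 0.06 rad and linear speed of canister below 0.01 m/s and distance of each of stack_low, stack_tall, dish, bottle, boat, beaker from where it was at the start of the episode below 0.02 m).
It fails at once if the canister is lifted more than 12 mm off the bench (height (world z) of canister above 0.012 m).
It fails at once if the canister is tipped by more than 0.2 rad (angle between canister's own z axis and vertical above 0.2 rad).
It fails at once if a bystander is pushed more than 20 mm (distance of any of stack_low, stack_tall, dish, bottle, boat, beaker from where it was at the start of the episode above 0.02 m).
It fails at once if a bystander is tipped over (angle between any of stack_low, stack_tall, dish, bottle, boat, beaker's own z axis and vertical above 0.5 rad).
It also fails if it takes over 72 s, if anything falls off the work surface, if the arm or the gripper's body presses on something with over 40 N, if the wrist force passes 120 N, or if a joint passes its speed limit or range.

## Robot

A 6-joint arm with a two-finger parallel gripper is mounted at the origin on the work surface. World frame = base frame: x ahead of the robot, y to its left, z up, the work surface at z = 0. Lengths are in m, angles in degrees, forces in N, time in s.
With the tool pointing down it reaches from about 0.375 to 0.9 m from the base axis. Payload 3.1 kg.
Tool frame: the origin (TCP) lies at the very end of the fingers, on their centre line; the grasp point (between the pads) lies 19 mm behind it (bot.hold_point_z is the z of the grasp point in the tool frame, in m); z points along the fingers, y is the direction in which the jaws open and shut (so a half turn about z gives the same grasp; the last joint's range is limited). The gripper opens to 87 mm and grips with 3 to 60 N. Pads are 19 mm wide; open, the fingers measure 117 mm over their backs; the gripper's body (75 mm by 190 mm) begins 51 mm behind the grasp point.
Start: joints at [-84.311, 30.224, 82.088, -0, 67.689, -10.227], TCP at [0.171, -0.601, 0.191] pointing down, gripper open.
Joint ranges: [-176.69, 176.69], [-43.24, 126.21], [12.49, 139.97], [-82, 262], [0, 151.66], [-163.58, 163.58]. Speed limits (degrees/s): [159.86, 159.86, 180, 180, 180, 180].

## Interface

Orientations are given as a 3x3 rotation matrix whose columns are the frame's x, y, z axes.
In Python, from rig import bot gives the robot as it stands.
- The arm moves only by the tool servo_tool, never from a script. Its argument "increments" is a list of rows, each a list of 3 entries, a list of its own where there are three numbers: the closure, from 0 (fully open) to 1 (shut), then the shift along the tool's x, y, z in mm, then the turn about the tool's z in degrees. In form: [[claw, [x, y, z], turn], ...]. A call has 1 to 5 rows; each row shifts and turns the commanded pose from where the row before left it, along the tool's axes as they then stand; what a row does not reach is not made up. A row lasts 1/8 s, in which the tool goes at most 62.5 mm and 10.7 degrees, less where a joint would pass 70% of its speed; a pose out of reach is approached as far as the arm can. A call with a gripper value outside its range is refused whole. The fingers move at their own pace and stop on an object; the grip force is fixed at half the most. Time passes only in rows, so rows that do not move let the fingers close. It gives the time, the measured TCP pose, the force and the opening at its end, in the units of the state.
- bot.read_state(): the state, without advancing time (a new reading comes with each control period).
- bot.capture(name): name is "scene" or "top" or "wrist"; returns (picture, depth): 400x640x3 uint8, blue, green, red; 400x640 float32, m along the optical axis (not along the pixel's ray), 0 where there is no reading.
- bot.camera_info(name): a dict with "K" (3x3 intrinsics, pixels), "R" (3x3) and "t" (3): a world point X has camera coordinates R X + t; the wrist camera has in their place "mount" (4x4, takes a point from camera to tool coordinates, whose origin is the TCP and whose axes are the flange's). Camera axes: x right, y down, z forward; pixel columns grow to the right and rows downward; lengths in m; the calibration is good to about 2 mm. A picture is of the moment at which its call begins: read the wrist's pose just before it. camera_info takes no time and is no camera call.
- bot.hand_in(): hands the job in, once; it reports no verdict.
Trained networks look in the newest picture that a camera, given by its name, has taken for a name from the list of things; names that differ only in an ending like _2 or _b are one class to them, and where a whole thing is asked for, a point or a joint stands for the part that bears it (a point fixed in the world has none). Each returns a list of dicts, best first, with "p" (0 to 1); they miss things now and then, are a little off and sometimes report something else, mostly with a low value. They report only what shows in the picture. A call takes as long as a camera call. They do not tell look-alikes from the thing itself.
- bot.find_in(camera, thing): "bbox" ([left, top, right, bottom] in pixels, round what is visible of it).
- bot.trace(camera, thing): "region" (400x640 bool, what is visible of it) and "bbox" ([left, top, right, bottom] in pixels, round what is visible of it).
The state is a dict: "time_s": time; "joint_positions": joint angles; "qvel": joint speeds; "tau": joint torques, N m; "position": TCP position; "tcp_rot": TCP orientation; "force": force on the tool from outside, world axes, zero at the start; "moment": the same for the moment, N m; "opening": opening from 0.0 (shut) to 1.0 (fully open).
Only numpy, scipy, OpenCV 4.12 (cv2) and the standard library are available. Lean on these libraries where they do the work, as an engineer would, in place of code of your own. Each camera call takes 0.05 s, during which the arm holds its last target.

## Working session

There is one attempt and no reset: what is moved stays moved. The work goes in short steps, Python scripts to look and compute and a tool call to move; the robot and the scene stay as the last step left them, time stands still between calls to the robot, and variables do not carry over. Pictures are saved under pics/ and viewed, and the job is handed in when it is done.

Besides the shell and the picture viewer there is one more tool, called after "Call:" as name(argument=value, ...) on one line, values as JSON. servo_tool: Moves the arm, as the interface text tells. Its arguments: {"type":"object","properties":{"increments":{"type":"array","items":{"type":"array"}}},"required":["increments"]}

```bash
ls; mkdir -p pics; python3 - <<'E'
from rig import bot
import cv2,numpy as np
np.set_printoptions(precision=4,suppress=True)
for n in ["scene","top"]:
    im,d=bot.capture(n); cv2.imwrite(f"pics/{n}0.png",im); np.save(f"pics/{n}0_d.npy",d)
    c=bot.camera_info(n); print(n,c)
    for t in ["canister","bay","post"]:
        print(t,[(r['bbox'],round(r['p'],2)) for r in bot.find_in(n,t)])
print(bot.read_state())
E
```

```text
pics
scene {'K': array([[508.0534,   0.    , 323.4632],
       [  0.    , 508.0534, 195.8824],
       [  0.    ,   0.    ,   1.    ]]), 'R': array([[ 0.8756,  0.4828, -0.0152],
       [ 0.2853, -0.5423, -0.7903],
       [-0.3898,  0.6876, -0.6126]]), 't': array([-0.4268, -0.0848,  1.5676])}
canister [([304.4, 170.6, 347.7, 240.4], 0.97), ([257.1, 133.7, 333.7, 169.1], 0.92), ([134.9, 218.8, 193.2, 286.0], 0.61)]
bay [([321.6, 193.0, 419.6, 297.4], 0.9)]
post []
top {'K': array([[461.8783,   0.    , 313.6112],
       [  0.    , 461.8783, 201.287 ],
       [  0.    ,   0.    ,   1.    ]]), 'R': array([[ 0.0178, -0.9998,  0.0048],
       [-0.9894, -0.0183, -0.1438],
       [ 0.1439, -0.0022, -0.9896]]), 't': array([0.0114, 0.4891, 1.4008])}
canister [([242.2, 229.7, 256.0, 313.5], 0.91), ([407.0, 256.0, 445.8, 334.4], 0.72), ([273.2, 194.9, 350.6, 218.6], 0.55)]
bay [([288.2, 133.8, 391.6, 172.4], 0.72)]
post [([360.9, 168.0, 366.7, 179.2], 0.61), ([270.3, 192.4, 352.6, 216.4], 0.19)]
{'time_s': 0.4, 'joint_positions': array([-84.3121,  30.2319,  82.0961,   0.0001,  67.691 , -10.226 ]), 'qvel': array([ 0.1492, -0.1391, -0.1251,  0.0872,  0.0026, -0.005 ]), 'tau': array([ -0.    , -43.9501, -17.6655,   0.0632,   0.0529,  -0.0001]), 'position': array([ 0.1714, -0.6009,  0.1904]), 'tcp_rot': array([[ 0.9617,  0.2742, -0.    ],
       [ 0.2742, -0.9617,  0.0003],
       [ 0.0001, -0.0003, -1.    ]]), 'force': array([ 0.0008, -0.8805, -0.1552]), 'moment': array([-0.0462,  0.0314,  0.0522]), 'opening': 0.9994899205032497}
```

View pics/scene0.png

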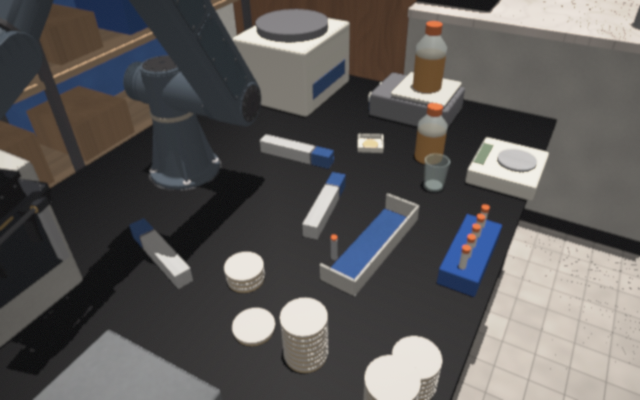

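View pics/top0.png

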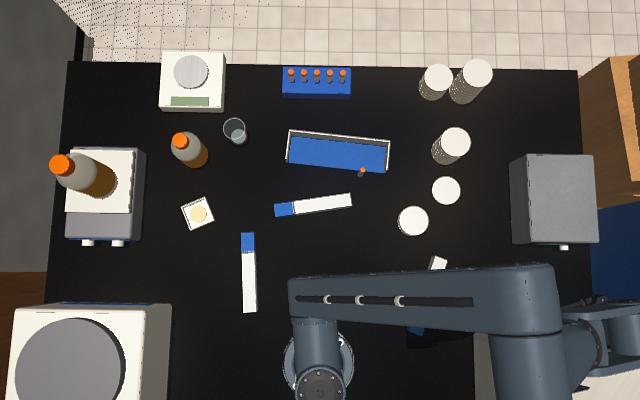

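The two pictures show three canister-like pieces. In the top view they are at (313,205), in front of the bay; (249,272), standing upright in the picture; and about (430,285), half hidden by the arm. The bay is at (338,152), the post at (362,172). I'll measure all of these and check the choice in a crop.

```bash
cat > h.py <<'E'
from rig import bot
import cv2,numpy as np
np.set_printoptions(precision=4,suppress=True)
def pts(cam,d,mask):
    c=bot.camera_info(cam); K=c["K"]
    v,u=np.nonzero(mask&(d>0)); z=d[v,u]
    P=np.stack([(u-K[0,2])/K[0,0]*z,(v-K[1,2])/K[1,1]*z,z],1)
    if cam=="wrist":
        s=bot.read_state(); M=c["mount"]
        P=P@M[:3,:3].T+M[:3,3]
        return P@np.array(s["tcp_rot"]).T+s["position"],u,v
    return (P-c["t"])@c["R"],u,v
def ray(cam,u,v,h):
    c=bot.camera_info(cam);K=c["K"];p=np.array([(u-K[0,2])/K[0,0],(v-K[1,2])/K[1,1],1])
    if cam=="wrist":
        s=bot.read_state();M=c["mount"];R=np.array(s["tcp_rot"])
        o=R@M[:3,3]+s["position"];q=R@M[:3,:3]@p
    else:
        o=-c["R"].T@c["t"];q=c["R"].T@p
    return o+q*(h-o[2])/q[2]
def proj(cam,X):
    c=bot.camera_info(cam);X=np.atleast_2d(X)
    if cam=="wrist":
        s=bot.read_state();M=c["mount"];R=np.array(s["tcp_rot"])
        P=((X-s["position"])@R-M[:3,3])@M[:3,:3]
    else: P=X@c["R"].T+c["t"]
    q=P@c["K"].T
    return q[:,:2]/q[:,2:]
E
python3 - <<'E'
from h import *
im=cv2.imread("pics/top0.png"); d=np.load("pics/top0_d.npy")
cv2.imwrite("pics/top0crop.png",cv2.resize(im[110:260,220:480],None,fx=3,fy=3,interpolation=cv2.INTER_CUBIC))
bot.capture("top")
for t in ["canister","bay","post","stack_low","stack_tall","dish","bottle","boat","beaker"]:
    for r in bot.trace("top",t):
        if r['p']<.3: continue
        P,u,v=pts("top",d,r["region"])
        zm=np.percentile(P[:,2],90); T=P[P[:,2]>zm-.012] if t!="bay" else P
        rc=cv2.minAreaRect((T[:,:2]*1000).astype(np.float32))
        print(t,round(r['p'],2),np.round(r['bbox']),"z90 %.3f"%zm,"rect",np.round(rc[0]),np.round(rc[1]),round(rc[2],1),len(T))
E
```

```text
canister 0.96 [242. 230. 258. 310.] z90 0.048 rect [269. 215.] [240.  41.] 4.0 1020
canister 0.8 [273. 194. 349. 220.] z90 0.048 rect [477.  25.] [ 41. 238.] 9.8 992
canister 0.67 [409. 256. 446. 334.] z90 0.048 rect [ 210. -328.] [ 40. 236.] 69.7 209
bay 0.94 [285. 130. 389. 174.] z90 0.043 rect [659. -53.] [332. 111.] 84.5 3333
bay 0.6 [397. 208. 429. 236.] z90 0.049 rect [ 434. -287.] [88. 90.] 70.1 726
bay 0.49 [183. 198. 216. 230.] z90 0.017 rect [447. 388.] [85. 87.] 23.2 696
post 0.37 [360. 170. 362. 177.] z90 0.071 rect [ 583. -125.] [12. 10.] 2.6 15
stack_low 0.74 [396. 208. 428. 237.] z90 0.049 rect [ 433. -286.] [87. 86.] 88.5 664
stack_tall 0.55 [430. 127. 471. 169.] z90 0.123 rect [ 663. -398.] [84. 88.] 45.8 681
dish 0.97 [434. 179. 460. 206.] z90 0.020 rect [ 535. -396.] [86. 90.] 27.5 611
bottle 0.92 [167. 134. 208. 168.] z90 0.180 rect [637. 405.] [41. 43.] 53.3 194
boat 0.64 [182. 198. 214. 230.] z90 0.017 rect [447. 385.] [82. 81.] 24.8 409
boat 0.44 [273. 191. 353. 213.] z90 0.048 rect [476.  26.] [ 42. 237.] 8.9 959
beaker 0.6 [275. 192. 350. 215.] z90 0.048 rect [477.  25.] [ 42. 240.] 9.4 1012
beaker 0.57 [226. 118. 246. 145.] z90 0.090 rect [700. 268.] [68. 68.] 85.5 143
```

View pics/top0crop.png

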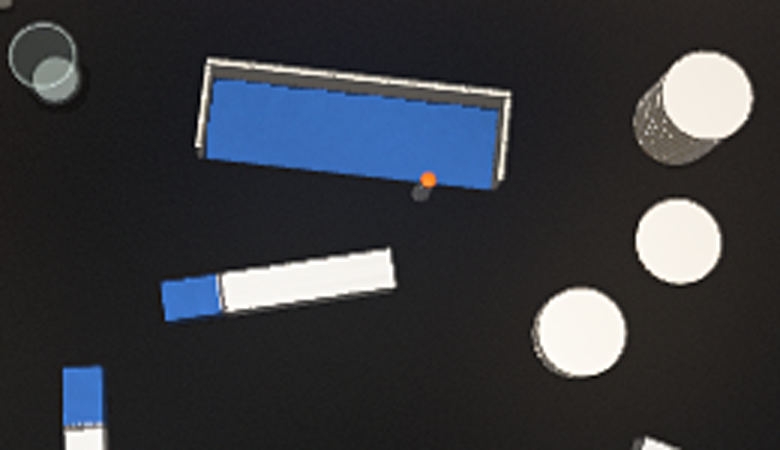

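The choice is the piece at top (313,205), centre about (477,25) mm and 0.48 m from the base. The others are at 0.34 and 0.39 m. Next I'll fit the bay and post more exactly and plan the approach.

```bash
cat >> h.py <<'E'
def step(tgt,yaw=None,n=None,per=45.):
    """print rows: tool-frame shift total and turn for world target (mm), yaw deg of tool x axis"""
    s=bot.read_state();R=np.array(s["tcp_rot"]);p=np.array(s["position"])*1000
    cur=np.degrees(np.arctan2(R[1,0],R[0,0]))
    d=(np.array(tgt)-p)
    t=0 if yaw is None else -((yaw-cur+180)%360-180)
    print("cur",p.round(1),"yaw %.1f"%cur,"tool shift",(R.T@d).round(1),"turn %.1f"%t)
E
python3 - <<'E'
from h import *
from scipy.optimize import least_squares
print(bot.camera_info("wrist"))
im,d=bot.capture("top")
m=np.zeros(d.shape,bool);m[120:185,275:400]=1
P,u,v=pts("top",d,m)
W=P[(P[:,2]>.043)&(P[:,2]<.056)]
rc=cv2.minAreaRect((W[:,:2]*1000).astype(np.float32));print("walltop",rc,len(W))
# blue patch floor region
hsv=cv2.cvtColor(im,cv2.COLOR_BGR2HSV)
b=cv2.inRange(hsv,(100,120,60),(125,255,255))>0
F=P[(b[v,u])&(P[:,2]<.01)]
rc=cv2.minAreaRect((F[:,:2]*1000).astype(np.float32));print("blue",rc,cv2.boxPoints(rc),len(F))
# walls lines
for a in [5.,5.5,6.,6.5,7]:
    y=np.radians(-a);R=np.array([[np.cos(y),np.sin(y)],[-np.sin(y),np.cos(y)]])
    Q=W[:,:2]*1000@R.T
    back=Q[Q[:,0]>np.percentile(Q[:,0],99)-9]
    print(a,"x range",np.percentile(Q[:,0],[1,50,99]),"y",np.percentile(Q[:,1],[1,99]),"backstd",back[:,0].std())
o=(hsv[...,0]<15)&(hsv[...,1]>150)&(hsv[...,2]>120)
vv,uu=np.nonzero(o&m);print("orange px",uu.mean(),vv.mean(),len(uu)); print(ray("top",uu.mean(),vv.mean(),.070))
step([300,-400,190],9.6);step([433,15,190],9.6)
E
```

```text
{'K': array([[324.9969,   0.    , 319.868 ],
       [  0.    , 324.9969, 196.1518],
       [  0.    ,   0.    ,   1.    ]]), 'mount': array([[ 0.0008, -0.9668, -0.2555,  0.071 ],
       [ 1.    ,  0.0006,  0.0009,  0.0006],
       [-0.0007, -0.2555,  0.9668, -0.1935],
       [ 0.    ,  0.    ,  0.    ,  1.    ]])}
walltop ((643.1093139648438, -50.44303894042969), (321.92974853515625, 116.9221420288086), 84.53491973876953) 351
blue ((649.4282836914062, -51.62408447265625), (309.0267333984375, 92.2320785522461), 84.61296844482422) [[ 589.0098 -201.1255]
 [ 680.8345 -209.7845]
 [ 709.8468   97.8773]
 [ 618.0221  106.5363]] 2579
5.0 x range [598.5686 696.4752 702.9827] y [-154.5885  166.3259] backstd 2.2580272234996777
5.5 x range [599.4995 696.3565 702.6299] y [-148.8367  171.8818] backstd 2.1739729741264817
6.0 x range [599.0876 696.1545 702.7525] y [-143.0296  177.573 ] backstd 2.292968091227289
6.5 x range [598.5583 695.8083 703.4441] y [-137.6014  183.2245] backstd 2.385063217779413
7 x range [597.9834 695.1375 704.2297] y [-132.113   188.9336] backstd 2.416258860845381
orange px 362.11764705882354 169.7058823529412 17
[ 0.5844 -0.1266  0.07  ]
cur [ 171.4 -601.   190.6] yaw 15.9 tool shift [ 178.8 -158.1    0.6] turn 6.3
cur [ 171.4 -601.   190.6] yaw 15.9 tool shift [ 420.5 -520.7    0.5] turn 6.3
```

```bash
cat >> h.py <<'E'
BY=np.radians(-5.45);BR=np.array([[np.cos(BY),-np.sin(BY)],[np.sin(BY),np.cos(BY)]]) # bay->world
BO=BR@np.array([606.,11.2])
def w2b(p): return (np.atleast_2d(p)-BO)@BR
def b2w(p): return np.atleast_2d(p)@BR.T+BO
def canpose(name="top",near=None,save=None):
    im,d=bot.capture(name)
    if save: cv2.imwrite(save,im)
    best=None
    for r in bot.trace(name,"canister"):
        P,u,v=pts(name,d,r["region"])
        T=P[(P[:,2]>.036)&(P[:,2]<.056)]
        if len(T)<100: continue
        rc=cv2.minAreaRect((T[:,:2]*1000).astype(np.float32))
        c=np.array(rc[0]);L=max(rc[1]);
        if near is not None and np.hypot(*(c-near))>90: continue
        bx=cv2.boxPoints(rc);e=[bx[1]-bx[0],bx[2]-bx[1]];e=max(e,key=lambda q:np.hypot(*q));e=e/np.hypot(*e)
        if e[1]<0:e=-e
        yaw=np.degrees(np.arctan2(-e[0],e[1]))
        print("can p%.2f"%r['p'],"c",c.round(1),"size",np.round(rc[1],1),"yaw %.1f"%yaw,"| bay c",w2b(c).round(1)[0],"th %.1f"%(yaw+5.45),
          "L",w2b(c+120*e).round(1)[0],"R",w2b(c-120*e).round(1)[0])
        return c,yaw
E
python3 -c "
from h import *
canpose('top',np.array([477,25]));print(w2b([584.4,-126.6]),BO)"
```

```text
can p0.71 c [476.6  24.8] size [ 41.5 239.2] yaw 9.6 | bay c [-133.9   58.7] th 15.1 L [-165.1  174.6] R [-102.7  -57.2]
[[-12.2177 -81.7231]] [604.3243 -46.4067]
```

Call:
servo_tool(increments=[[0,[35,-43,0],0],[0,[35,-43,0],0],[0,[35,-43,0],0],[0,[35,-43,0],0],[0,[35,-43,0],0]])

```text
time_s: 1.68
position: [0.2814, -0.3449, 0.1908]
tcp_rot: [[0.962, 0.274, 0.001], [0.274, -0.962, -0.001], [0.0, 0.001, -1.0]]
force: [0.2, -0.2, -0.7]
opening: 1.0
```

Call:
servo_tool(increments=[[0,[35,-43,0],0],[0,[35,-43,0],0],[0,[35,-43,0],0],[0,[35,-43,0],0],[0,[35,-43,0],0]])

```text
time_s: 2.3
position: [0.391, -0.0901, 0.191]
tcp_rot: [[0.962, 0.274, 0.001], [0.274, -0.962, -0.001], [0.001, 0.001, -1.0]]
force: [1.0, -0.7, -0.2]
opening: 1.003
```

```bash
python3 -c "
from h import *
step([433,15,190],9.6);im,d=bot.capture('wrist');cv2.imwrite('pics/w1.png',im);canpose('top',np.array([477,25]))"
```

```text
cur [391.  -90.1 191. ] yaw 15.9 tool shift [ 69.2 -89.6   1. ] turn 6.3
can p0.88 c [475.7  35. ] size [ 41.8 219.1] yaw 9.7 | bay c [-135.8   68.8] th 15.1 L [-167.1  184.7] R [-104.5  -47. ]
```

View pics/w1.png

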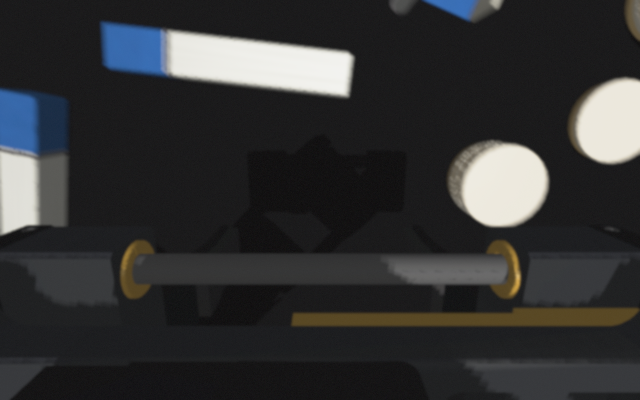

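The wrist view shows the target canister at (230,60), blue end at (133,48), clear of the gripper. Next I turn to square up with it and go in behind it.

Call:
servo_tool(increments=[[0,[23,-29,0],0],[0,[23,-29,0],0],[0,[23,-29,0],6.3],[0,[0,0,30],0],[0,[0,0,30],0]])

```text
time_s: 3.08
position: [0.4336, 0.0097, 0.1303]
tcp_rot: [[0.986, 0.166, 0.002], [0.166, -0.986, -0.001], [0.002, 0.001, -1.0]]
force: [-0.7, -0.2, -0.1]
opening: 1.001
```

```bash
python3 -c "
from h import *
step([435.6,18,10],9.6)"
```

```text
cur [433.6   9.7 130.3] yaw 9.6 tool shift [  3.1  -8.  120.3] turn -0.0
```

Call:
servo_tool(increments=[[0,[0,-8,30],0],[0,[0,0,40],0],[0,[0,0,30],0],[0,[0,0,18],0],[0,[0,0,0],0]])

```text
time_s: 3.7
position: [0.4308, 0.0176, 0.0115]
tcp_rot: [[0.986, 0.165, -0.002], [0.165, -0.986, 0.0], [-0.002, -0.001, -1.0]]
force: [-0.3, -0.3, -0.2]
opening: 0.998
```

Call:
servo_tool(increments=[[0,[8,0,0],0],[0,[8,0,0],0],[0,[8,0,0],0],[0,[8,0,0],0],[0,[0,0,0],0]])

```text
time_s: 4.32
position: [0.464, 0.0244, 0.0128]
tcp_rot: [[0.986, 0.168, 0.002], [0.168, -0.986, -0.0], [0.002, 0.001, -1.0]]
force: [-0.9, 0.4, 0.5]
opening: 1.0
```

```bash
python3 -c "
from h import *
step([435.6,18,10],9.6);canpose('top',np.array([477,25]),'pics/t2.png');im,d=bot.capture('wrist');cv2.imwrite('pics/w2.png',im)"
```

```text
cur [464.   24.4  12.8] yaw 9.7 tool shift [-29.1   1.5   2.8] turn 0.1
```

View pics/w2.png

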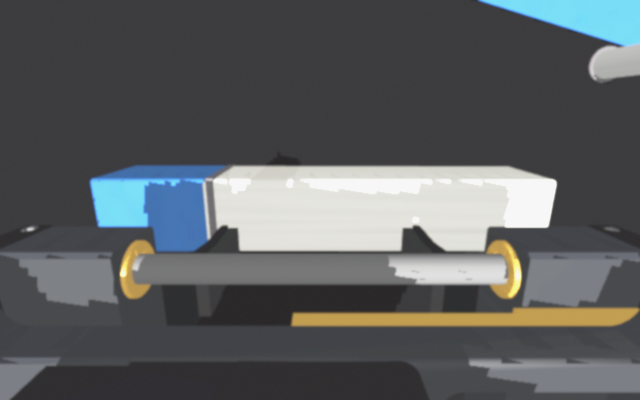

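View pics/t2.png

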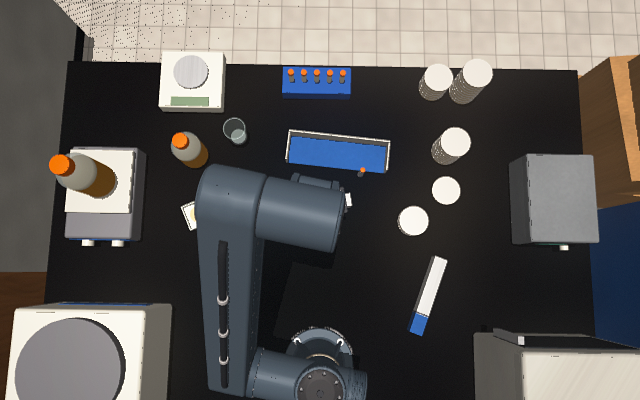

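The wrist view shows both fingers seated against the near face (fingers at (200,270) and (425,270)), with the blue end at left (95–215) and the right end at 553. The top camera is blocked by the arm, so I'll measure with the wrist camera.

```bash
cat >> h.py <<'E'
def wristcan(save=None):
    im,d=bot.capture("wrist")
    if save: cv2.imwrite(save,im)
    m=np.zeros(d.shape,bool);m[:228,:]=1
    P,u,v=pts("wrist",d,m);P=P*1000
    T=P[(P[:,2]>38)&(P[:,2]<50)]
    # reject bay walls: keep those matching trace
    rs=bot.trace("wrist","canister")
    s=bot.read_state()
    for r in rs[:2]:
        k=r["region"][v,u];Q=P[k];T=Q[(Q[:,2]>36)&(Q[:,2]<52)]
        if len(T)<200: continue
        rc=cv2.minAreaRect(T[:,:2].astype(np.float32));c=np.array(rc[0])
        bx=cv2.boxPoints(rc);e=[bx[1]-bx[0],bx[2]-bx[1]];e=max(e,key=lambda q:np.hypot(*q));e=e/np.hypot(*e)
        if e[1]<0:e=-e
        yaw=np.degrees(np.arctan2(-e[0],e[1]))
        print("wcan p%.2f"%r['p'],"c",c.round(1),"size",np.round(rc[1],1),"yaw %.1f"%yaw,"| bay c",w2b(c).round(1)[0],"th %.1f"%(yaw+5.45),
          "L",w2b(c+120*e).round(1)[0],"R",w2b(c-120*e).round(1)[0],"zmed",np.median(T[:,2]).round(1))
E
python3 -c "
from h import *
wristcan();canpose('scene',np.array([490,28]))"
```

```text
wcan p0.71 c [486.5  26.5] size [ 27.4 239.8] yaw 9.6 | bay c [-124.2   61.4] th 15.1 L [-155.5  177.3] R [-93.  -54.4] zmed 43.3
can p0.89 c [479.5  24.1] size [ 41.6 243.9] yaw 9.7 | bay c [-131.    58.3] th 15.1 L [-162.3  174.1] R [-99.7 -57.6]
```

```bash
python3 -c "
from h import *
im,d=bot.capture('scene');cv2.imwrite('pics/s3.png',cv2.resize(im[130:300,230:430],None,fx=3.5,fy=3.5,interpolation=cv2.INTER_CUBIC));s=bot.read_state();print(s['position'],s['force'],s['joint_positions'])
print(proj('scene',[s['position']]))
"
```

```text
[0.4625 0.0243 0.0125] [ 0.1613 -0.1985 -0.5576] [-10.8581  36.6674 113.0999   0.0021  30.2565  69.5312]
[[319.7242 204.651 ]]
```

View pics/s3.png

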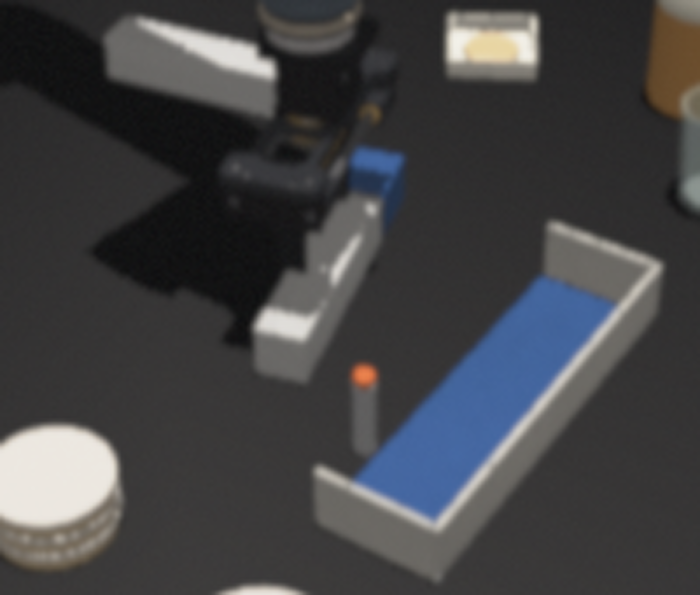

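Call:
servo_tool(increments=[[0,[8,0,0],0],[0,[8,0,0],0],[0,[8,0,0],0],[0,[8,0,0],0],[0,[0,0,0],0]])

```text
time_s: 5.35
position: [0.4956, 0.0297, 0.0126]
tcp_rot: [[0.986, 0.167, 0.001], [0.167, -0.986, -0.0], [0.001, 0.0, -1.0]]
force: [-0.4, 0.3, -0.5]
opening: 0.997
```

```bash
python3 -c "
from h import *
wristcan('pics/w4.png');canpose('scene',np.array([510,28]),'pics/s4.png');s=bot.read_state();print(s['position'],s['force'])"
```

```text
can p0.82 c [482.4  24.1] size [ 48.  239.4] yaw 9.4 | bay c [-128.1   58.6] th 14.8 L [-158.8  174.7] R [-97.4 -57.4]
[0.4938 0.0297 0.0125] [0.064  0.1037 1.1793]
```

View pics/w4.png

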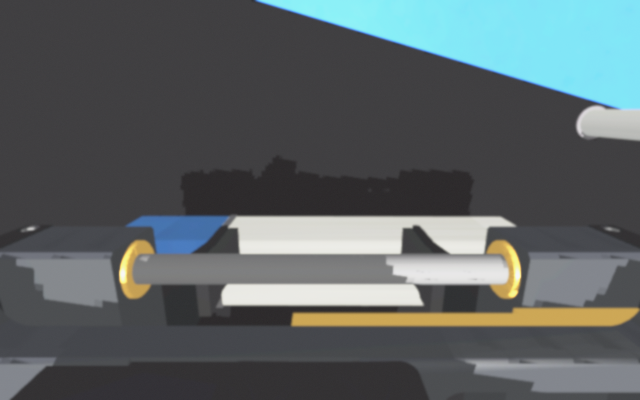

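```bash
python3 -c "
import cv2
im=cv2.imread('pics/s4.png');cv2.imwrite('pics/s4c.png',cv2.resize(im[110:260,230:390],None,fx=4.5,fy=4.5,interpolation=cv2.INTER_CUBIC)[:600])"
```

```text
(no output)
```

View pics/s4c.png

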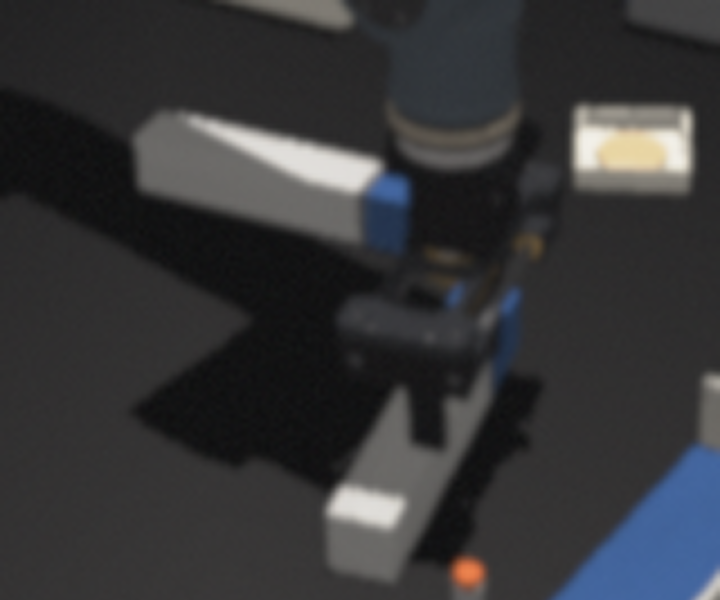

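```bash
python3 -c "
from h import *
s=bot.read_state();p=s['position'];R=np.array(s['tcp_rot'])
for y in (.0435,.0585):
  for x in(-.0095,.0095):
    print([ (z,proj('scene',p+R@np.array([x,y,0])+[0,0,z-p[2]]).round(1).tolist()) for z in (.0125,.044,.07)])
im,d=bot.capture('wrist')
print(d[226,200:440:10]); print(d[200:320:6,320])
im,d=bot.capture('scene')
P,u,v=pts('scene',d,np.ones(d.shape,bool))
k=(abs(u-325)<=3)&(v>195)&(v<216)
for q in sorted(zip(v[k],u[k],*P[k].T))[::3]: print(np.round(q,3))
print(proj('wrist',[p]))
"
```

```text
[(0.0125, [[322.1, 215.9]]), (0.044, [[321.9, 206.8]]), (0.07, [[321.8, 199.0]])]
[(0.0125, [[328.9, 217.4]]), (0.044, [[328.8, 208.2]]), (0.07, [[328.7, 200.4]])]
[(0.0125, [[320.3, 219.4]]), (0.044, [[320.0, 210.2]]), (0.07, [[319.8, 202.4]])]
[(0.0125, [[327.0, 220.9]]), (0.044, [[326.9, 211.7]]), (0.07, [[326.8, 203.9]])]
[0.1901 0.1906 0.1697 0.1918 0.1934 0.193  0.1928 0.192  0.1927 0.1912
 0.1916 0.1913 0.1914 0.1927 0.1923 0.1924 0.1933 0.1919 0.1919 0.1926
 0.1921 0.1922 0.1923 0.1923]
[0.2137 0.2164 0.2163 0.206  0.1963 0.1852 0.1764 0.1762 0.1757 0.0845
 0.0833 0.0823 0.0815 0.083  0.0838 0.     0.1826 0.1856 0.2353 0.076 ]
[196.    322.      0.513  -0.05    0.112]
[196.    325.      0.524  -0.055   0.12 ]
[196.    328.      0.53   -0.05    0.118]
[197.    324.      0.506  -0.028   0.091]
[197.    327.      0.529  -0.053   0.117]
[198.    323.      0.502  -0.026   0.085]
[198.    326.      0.511  -0.026   0.088]
[199.    322.      0.498  -0.025   0.08 ]
[199.    325.      0.509  -0.028   0.086]
[199.    328.      0.512  -0.018   0.08 ]
[200.    324.      0.504  -0.024   0.
[... 838 characters left out ...]
0.052]
[209.    324.      0.501  -0.02    0.044]
[209.    327.      0.511  -0.022   0.049]
[210.    323.      0.502  -0.027   0.046]
[210.    326.      0.504  -0.016   0.039]
[211.    322.      0.5    -0.029   0.043]
[211.    325.      0.505  -0.022   0.04 ]
[211.    328.      0.504  -0.004   0.026]
[212.    324.      0.504  -0.026   0.04 ]
[212.    327.      0.505  -0.012   0.029]
[213.    323.      0.505  -0.033   0.041]
[213.    326.      0.505  -0.017   0.03 ]
[214.    322.      0.508  -0.044   0.047]
[214.    325.      0.507  -0.025   0.033]
[214.    328.      0.503  -0.003   0.015]
[215.    324.      0.507  -0.032   0.035]
[215.    327.      0.504  -0.01    0.017]
[[318.8336 226.7693]]
```

The fingers seem to overlap the canister's footprint without any force, and the canister hasn't moved. I'll raise the tool and check where the fingertips really are.

Call:
servo_tool(increments=[[0,[0,0,-20],0],[0,[0,0,-20],0],[0,[0,0,-20],0],[0,[0,0,-20],0],[0,[0,0,0],0]])

```text
time_s: 6.28
position: [0.4952, 0.0295, 0.0937]
tcp_rot: [[0.986, 0.167, 0.003], [0.167, -0.986, -0.001], [0.003, 0.001, -1.0]]
force: [-0.2, 0.1, -0.3]
opening: 0.998
```

```bash
python3 -c "
from h import *
s=bot.read_state();p=s['position'];R=np.array(s['tcp_rot']);print(p,s['force'])
im,d=bot.capture('scene');cv2.imwrite('pics/s5c.png',cv2.resize(im[100:260,230:390],None,fx=3.7,fy=3.7,interpolation=cv2.INTER_CUBIC))
P,u,v=pts('scene',d,np.ones(d.shape,bool))
for sg in(1,-1):
  c=(p+R@np.array([0,sg*.051,0]))[:2]
  k=(np.hypot(*(P[:,:2]-c).T)<.025)&(P[:,2]>.055)&(P[:,2]<.2)
  print(sg,c,k.sum(),np.percentile(P[k,2],[0,2,5,50]) if k.sum() else '')
canpose('scene',np.array([490,28]))
im,d=bot.capture('wrist');cv2.imwrite('pics/w5.png',im)
"
```

```text
[0.4952 0.0295 0.0937] [-0.184   0.1492 -0.3217]
1 [ 0.5038 -0.0208] 127 [0.1269 0.1282 0.1292 0.1495]
-1 [0.4867 0.0798] 63 [0.1239 0.1256 0.1286 0.1662]
can p0.86 c [479.1  26.4] size [ 43.3 246.3] yaw 8.8 | bay c [-131.5   60.6] th 14.2 L [-161.   176.9] R [-102.1  -55.8]
```

View pics/s5c.png

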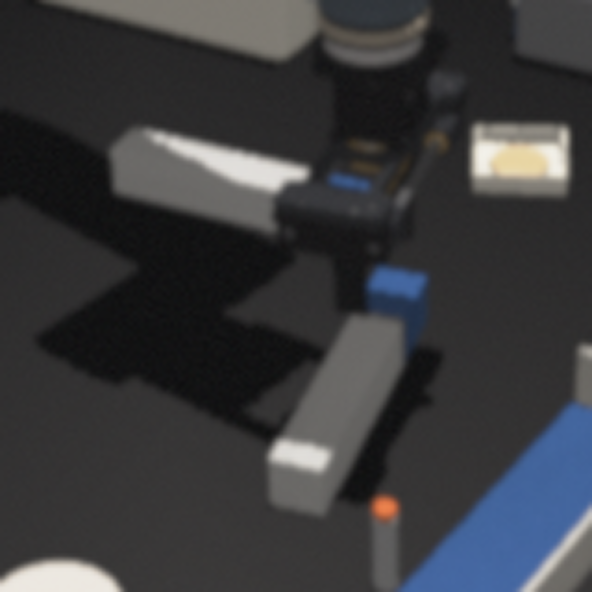

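View pics/w5.png

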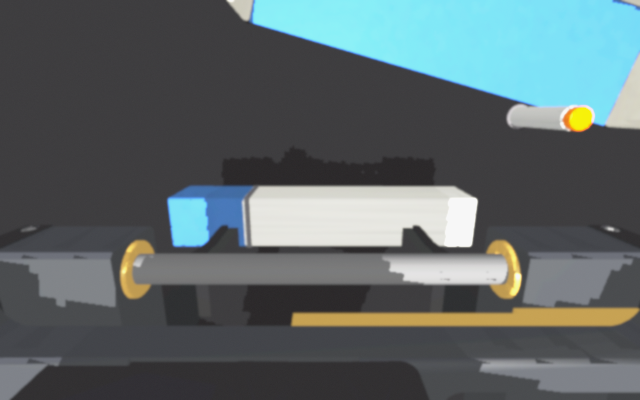

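Depth shows the open fingertips at z≈0.127 while the reported TCP is at 0.094. They sit about 33 mm above the nominal TCP, so they passed over the canister. I'll check whether this depends on closure.

Call:
servo_tool(increments=[[0.5,[0,0,0],0],[0.5,[0,0,0],0],[0.5,[0,0,0],0],[0.5,[0,0,0],0]])

```text
time_s: 6.98
position: [0.4943, 0.0297, 0.0925]
tcp_rot: [[0.986, 0.167, -0.0], [0.167, -0.986, 0.0], [-0.0, -0.0, -1.0]]
force: [0.3, -0.5, 0.3]
opening: 0.631
```

```bash
cat > tip.py <<'E'
from h import *
import sys
s=bot.read_state();p=s['position'];R=np.array(s['tcp_rot']);print(p,s['force'],s['opening'])
im,d=bot.capture('scene');cv2.imwrite(sys.argv[1],cv2.resize(im[100:260,230:390],None,fx=3.7,fy=3.7,interpolation=cv2.INTER_CUBIC))
P,u,v=pts('scene',d,np.ones(d.shape,bool))
k=(np.abs((P-p)@R[:,0])<.03)&(np.abs((P-p)@R[:,1])<.1)&(P[:,2]>.06)&(P[:,2]<.21)
Q=(P[k]-p)@R*1000
for y0 in range(-80,80,10):
    q=Q[(Q[:,1]>=y0)&(Q[:,1]<y0+10)]
    if len(q)>5:
        i=q[:,2]>np.percentile(q[:,2],90)
        print("tool y",y0,"lowest tool z %.0f"%np.percentile(q[:,2],97),"x range at tip",q[i,0].min().round(),q[i,0].max().round(),len(q))
im,d=bot.capture('wrist');cv2.imwrite(sys.argv[2],im)
E
python3 tip.py pics/s6.png pics/w6.png
```

```text
[0.4943 0.0297 0.0925] [ 0.2912 -0.4622  0.3193] 0.630966347699121
tool y -40 lowest tool z -35 x range at tip 10.0 11.0 39
tool y -30 lowest tool z -34 x range at tip 7.0 7.0 11
tool y 30 lowest tool z -34 x range at tip -10.0 10.0 85
tool y 40 lowest tool z -44 x range at tip 4.0 4.0 6
```

View pics/w6.png

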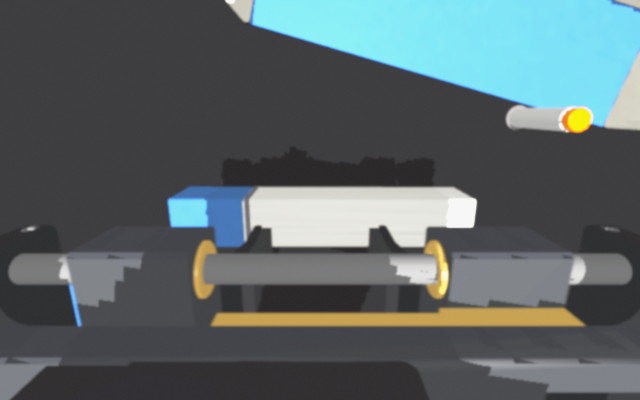

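View pics/s6.png

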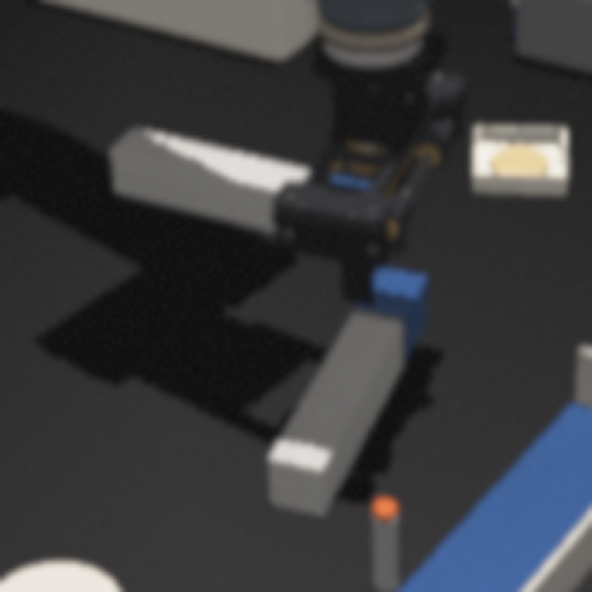

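```bash
python3 - <<'E'
from h import *
s=bot.read_state();p=s['position'];R=np.array(s['tcp_rot'])
for cam in("scene","wrist"):
    im,d=bot.capture(cam)
    P,u,v=pts(cam,d,np.ones(d.shape,bool))
    Q=(P-p)@R*1000
    k=(abs(Q[:,0])<60)&(abs(Q[:,1])<130)&(Q[:,2]>-170)&(Q[:,2]<-30)
    Q=Q[k]
    print(cam,len(Q))
    for z in range(-150,-25,6):
        q=Q[(Q[:,2]>=z)&(Q[:,2]<z+6)]
        if len(q)>3: print(z,len(q),"x",np.percentile(q[:,0],[2,98]).round(),"y",np.percentile(q[:,1],[1,25,75,99]).round())
E
```

```text
scene 1568
-150 299 x [-31.  36.] y [-89.  14.  80.  96.]
-144 268 x [-34.  37.] y [-94.  20.  89.  97.]
-138 112 x [-34.  37.] y [-83.  18.  92.  96.]
-132 126 x [-36.  38.] y [-91.  15.  92.  95.]
-126 143 x [-27.  38.] y [-81. -38.  52.  92.]
-120 138 x [-32.  38.] y [-84. -28.  86.  89.]
-114 90 x [-33.  38.] y [-81.  37.  87.  91.]
-108 72 x [-34.  37.] y [-82.  82.  87.  90.]
-102 12 x [-30.  14.] y [-36. -29.  85.  86.]
-96 8 x [-9. 12.] y [-34. -31. -28. -27.]
-66 8 x [-8.  9.] y [34. 34. 36. 39.]
-60 14 x [-8. 12.] y [29. 32. 34. 36.]
-54 19 x [-10.  12.] y [-13.  31.  34.  34.]
-48 26 x [-9. 13.] y [-27.  -9.  33.  36.]
-42 23 x [-10.  12.] y [-27. -22.  33.  36.]
-36 12 x [-8. 10.] y [-31. -27.  33.  35.]
wrist 100130
-150 14780 x [21. 28.] y [-57. -31.  23.  58.]
-144 18799 x [20. 28.] y [-60. -29.  36.  62.]
-138 8680 x [26. 29.] y [-65. -33.  36.  66.]
-132 5286 x [24. 36.] y [-49.  -6.  39.  55.]
-126 19416 x [-1. 39.] y [-78. -42.  41.  79.]
-120 16648 x [16. 39.] y [-79. -39.  44.  80.]
-114 5313 x [-13.  39.] y [-83. -78.  79.  84.]
-108 3422 x [-21.  39.] y [-84. -78.  79.  85.]
-102 479 x [ 3. 36.] y [-80. -28.  29.  81.]
-96 297 x [ 1. 13.] y [-29. -28.  28.  30.]
-90 240 x [-3. 10.] y [-28. -28.  28.  29.]
-84 909 x [-7.  6.] y [-28. -25.  26.  29.]
-78 133 x [-8.  3.] y [-23. -23.  24.  24.]
-72 102 x [-8. 13.] y [-33. -23.  24.  35.]
-66 239 x [-7. 13.] y [-34. -29.  30.  34.]
-60 299 x [-7. 13.] y [-32. -27.  28.  33.]
-54 244 x [ 6. 13.] y [-31. -27.  27.  32.]
-48 244 x [ 4. 13.] y [-31. -26.  27.  32.]
-42 224 x [ 0. 13.] y [-31. -25.  26.  32.]
-36 186 x [-2. 13.] y [-31. -25.  26.  32.]
```

The tip is 34 mm short of the nominal TCP at every opening, and the body sits back by the same amount. So I'll command the TCP 34 mm lower than I want the tips, and feel for contact. The canister hasn't moved. I'm backing off behind it and going down again.

Call:
servo_tool(increments=[[0,[-31,0,0],0],[0,[-31,0,0],0],[0,[0,0,40],0],[0,[0,0,40],0],[0,[0,0,20],0]])

```text
time_s: 7.8
position: [0.4327, 0.0193, -0.0089]
tcp_rot: [[0.986, 0.167, -0.002], [0.167, -0.986, 0.0], [-0.001, -0.001, -1.0]]
force: [-0.2, 0.9, 0.0]
opening: 0.967
```

Call:
servo_tool(increments=[[0,[0,0,6],0],[0,[0,0,6],0],[0,[0,0,0],0]])

```text
time_s: 8.18
position: [0.4336, 0.0192, -0.0191]
tcp_rot: [[0.986, 0.167, 0.001], [0.167, -0.986, -0.0], [0.001, 0.0, -1.0]]
force: [0.1, -0.3, -0.3]
opening: 0.999
```

```bash
python3 tip.py pics/s7.png pics/w7.png | head -1
```

```text
[ 0.4336  0.0192 -0.0191] [ 0.1222 -0.2634 -0.3127] 0.9991151508175472
```

View pics/s7.png

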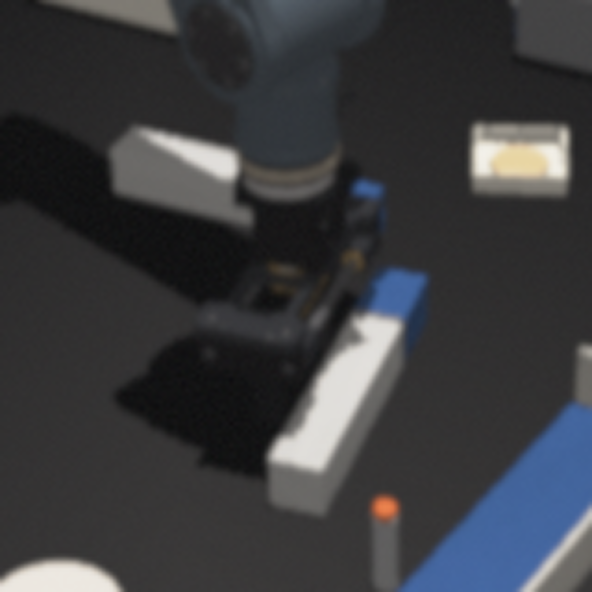

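The gripper is now low behind the canister's near side. First short push, then a check.

Call:
servo_tool(increments=[[0,[8,0,0],0],[0,[8,0,0],0],[0,[8,0,0],0],[0,[8,0,0],0],[0,[8,0,0],0]])

```text
time_s: 8.9
position: [0.4691, 0.0267, -0.0194]
tcp_rot: [[0.986, 0.168, -0.008], [0.168, -0.986, 0.001], [-0.007, -0.002, -1.0]]
force: [-7.2, -0.9, 4.3]
opening: 0.996
```

```bash
python3 -c "
from h import *
s=bot.read_state();print(s['position'],s['force'])
wristcan('pics/w8.png');canpose('scene',np.array([500,28]),'pics/s8.png')"
```

```text
[ 0.4691  0.0267 -0.0194] [-7.1576 -0.9235  4.2848]
wcan p0.55 c [509.3  31.2] size [ 30.5 240.4] yaw 9.6 | bay c [-102.    68.2] th 15.1 L [-133.2  184.1] R [-70.8 -47.6] zmed 43.6
can p0.91 c [502.8  27.3] size [ 43.4 243.9] yaw 9.7 | bay c [-108.1   63.7] th 15.1 L [-139.4  179.6] R [-76.7 -52.1]
```

View pics/w8.png

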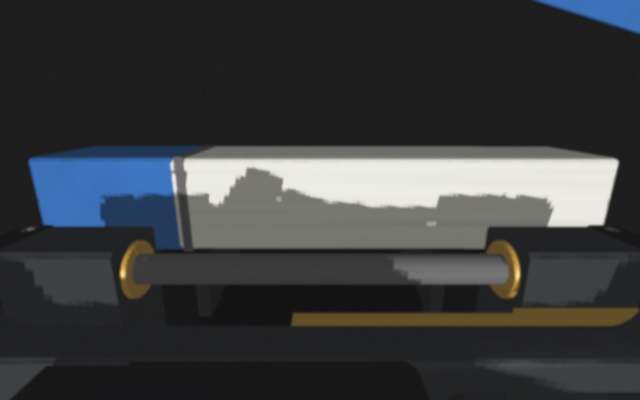

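Call:
servo_tool(increments=[[0,[8,0,0],-1],[0,[8,0,0],-1],[0,[8,0,0],-1],[0,[8,0,0],-1],[0,[8,0,0],-1]])

```text
time_s: 9.72
position: [0.5127, 0.0341, -0.0195]
tcp_rot: [[0.967, 0.253, 0.0], [0.253, -0.967, -0.0], [0.0, 0.0, -1.0]]
force: [-2.3, -1.4, -0.5]
opening: 1.002
```

```bash
python3 -c "
from h import *
s=bot.read_state();print(s['position'],s['force'])
wristcan('pics/w9.png');canpose('scene',np.array([540,35]),'pics/s9.png')"
```

```text
[ 0.5127  0.0341 -0.0195] [-2.3298 -1.4387 -0.4874]
wcan p0.64 c [551.   42.3] size [ 30.7 240.7] yaw 14.6 | bay c [-61.5  83.2] th 20.0 L [-102.6  195.9] R [-20.5 -29.6] zmed 43.6
can p0.56 c [549.   37.4] size [ 40.9 243.3] yaw 13.1 | bay c [-63.   78.2] th 18.6 L [-101.3  191.9] R [-24.8 -35.5]
```

View pics/w9.png

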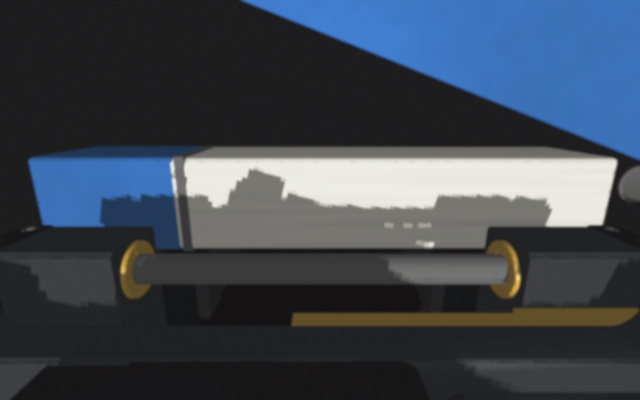

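Call:
servo_tool(increments=[[0,[8,0,0],0],[0,[8,0,0],0],[0,[8,0,0],0],[0,[8,0,0],0],[0,[0,0,0],0]])

```text
time_s: 10.55
position: [0.5425, 0.0424, -0.0194]
tcp_rot: [[0.968, 0.253, -0.001], [0.253, -0.968, 0.0], [-0.001, -0.0, -1.0]]
force: [-2.7, 1.1, 0.9]
opening: 0.996
```

```bash
python3 -c "
from h import *
s=bot.read_state();print(s['position'],s['force'])
wristcan('pics/w10.png');canpose('scene',np.array([580,45]),'pics/s10.png')
im=cv2.imread('pics/s10.png');cv2.imwrite('pics/s10c.png',cv2.resize(im[130:300,260:430],None,fx=3.5,fy=3.5,interpolation=cv2.INTER_CUBIC))"
```

```text
[ 0.5425  0.0424 -0.0194] [-2.7207  1.1422  0.8675]
wcan p0.89 c [579.2  50.3] size [ 30.8 240.9] yaw 14.5 | bay c [-34.2  93.9] th 20.0 L [-75.1 206.7] R [  6.8 -18.9] zmed 43.3
can p0.82 c [574.3  46.6] size [ 39.9 244.4] yaw 14.6 | bay c [-38.7  89.8] th 20.0 L [-79.8 202.5] R [  2.4 -23. ]
```

View pics/w10.png

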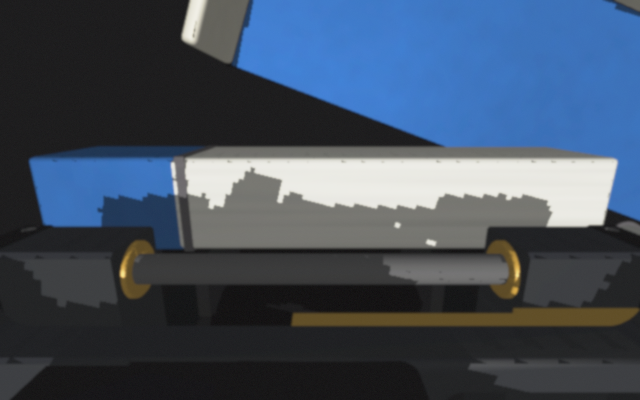

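View pics/s10c.png

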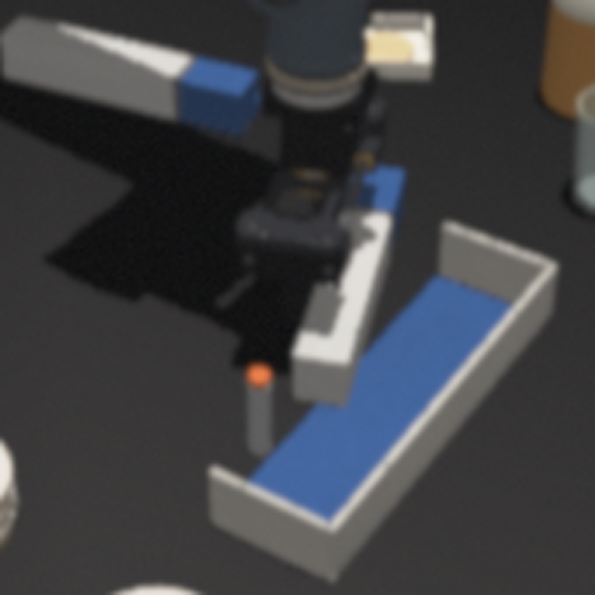

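Call:
servo_tool(increments=[[0,[6,0,0],0],[0,[4,0,0],0],[0,[0,0,0],0],[0,[-15,0,0],0],[0,[-25,0,-10],0]])

```text
time_s: 11.38
position: [0.5164, 0.0341, -0.0095]
tcp_rot: [[0.968, 0.252, 0.005], [0.252, -0.968, -0.001], [0.005, 0.002, -1.0]]
force: [0.1, 0.7, -0.3]
opening: 1.003
```

Call:
servo_tool(increments=[[0,[0,0,-50],0],[0,[0,0,-50],0],[0.7,[-30,0,-40],0],[0.7,[-40,0,0],0]])

```text
time_s: 11.88
position: [0.4513, 0.0157, 0.1341]
tcp_rot: [[0.967, 0.253, 0.014], [0.253, -0.967, -0.003], [0.013, 0.006, -1.0]]
force: [0.2, 0.4, -0.3]
opening: 0.855
```

```bash
python3 -c "
from h import *
s=bot.read_state();print(s['position'],s['force'],s['joint_positions'],s['opening'])
wristcan('pics/w11.png');canpose('scene',np.array([580,45]));canpose('top',np.array([580,45]),'pics/t11.png')"
```

```text
[0.4513 0.0157 0.1341] [ 0.1739  0.3619 -0.3049] [-12.2513  21.9634 110.3394   0.018   46.8732  63.0873] 0.8547953739852147
wcan p0.80 c [364.9 223.7] size [31.1 42.2] yaw 4.4 | bay c [-264.   246.1] th 9.8 L [-284.4  364.4] R [-243.5  127.9] zmed 42.6
wcan p0.77 c [572.2  51.9] size [ 39.1 239.6] yaw 14.8 | bay c [-41.3  94.8] th 20.3 L [-82.8 207.4] R [  0.3 -17.7] zmed 39.3
can p0.82 c [584.5  49.6] size [ 41.2 244.3] yaw 14.6 | bay c [-28.9  93.7] th 20.1 L [-70.1 206.4] R [ 12.4 -19. ]
can p0.69 c [581.9  50.8] size [ 41.5 238.8] yaw 14.4 | bay c [-31.6  94.6] th 19.9 L [-72.4 207.5] R [  9.2 -18.2]
```

View pics/w11.png

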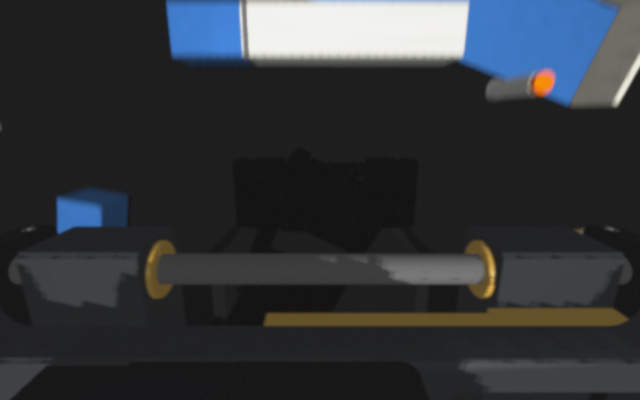

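View pics/t11.png

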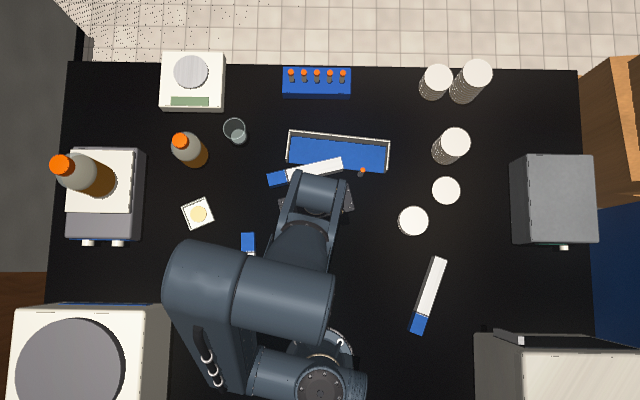

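The top view shows the canister's right end at (342,163) just inside the mouth, left of the post (362,170). Next I turn the tool 90° and push on the left end along the axis.

Call:
servo_tool(increments=[[0.7,[0,0,0],-10],[0.7,[0,0,0],-10],[0.7,[0,0,0],-10],[0.7,[0,0,0],-10],[0.7,[0,0,0],-10]])

```text
time_s: 12.8
position: [0.448, 0.0168, 0.1302]
tcp_rot: [[0.423, 0.906, 0.002], [0.906, -0.423, -0.0], [0.001, 0.002, -1.0]]
force: [-0.0, 0.1, -1.0]
opening: 0.305
```

Call:
servo_tool(increments=[[0.7,[0,0,0],-10],[0.7,[0,0,0],-10],[0.7,[0,0,0],-10],[0.7,[0,0,0],-10],[0.7,[0,0,0],0]])

```text
time_s: 13.42
position: [0.4475, 0.0168, 0.1302]
tcp_rot: [[-0.251, 0.968, 0.001], [0.968, 0.251, -0.0], [-0.0, 0.001, -1.0]]
force: [-0.4, 1.2, -0.5]
opening: 0.298
```

```bash
python3 -c "
from h import *
step([546,193,134],104.5);s=bot.read_state();print(s['joint_positions'],s['opening'])"
```

```text
cur [447.5  16.8 130.2] yaw 104.5 tool shift [145.9 139.5  -3.7] turn 0.0
[-12.2015  22.3984 110.4777   0.01    47.0551 -26.7276] 0.2980860989244052
```

Call:
servo_tool(increments=[[0.7,[50,35,0],0],[0.7,[50,35,0],0],[0.7,[46,35,0],0],[0.7,[0,34,0],0],[0.7,[0,0,30],0]])

```text
time_s: 14.05
position: [0.5501, 0.1956, 0.1021]
tcp_rot: [[-0.251, 0.968, 0.011], [0.968, 0.251, 0.002], [-0.001, 0.011, -1.0]]
force: [-0.1, 1.2, 0.6]
opening: 0.298
```

```bash
python3 -c "
from h import *
step([546,193,-20],104.5)
im,d=bot.capture('wrist');cv2.imwrite('pics/w12.png',im);canpose('top',np.array([580,45]),'pics/t12.png')"
```

```text
cur [550.1 195.6 102.1] yaw 104.5 tool shift [ -1.4  -6.  122. ] turn 0.0
can p0.96 c [582.4  49.2] size [ 41.6 235.4] yaw 14.6 | bay c [-30.9  93.1] th 20.1 L [-72.1 205.8] R [ 10.3 -19.6]
```

View pics/w12.png

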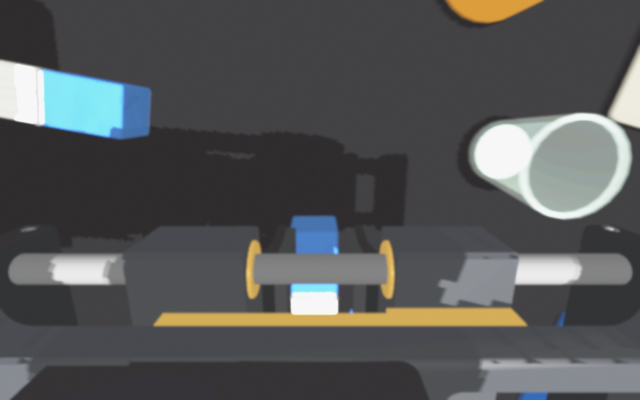

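Call:
servo_tool(increments=[[0.7,[10,-3,30],0],[0.7,[0,0,30],0],[0.7,[0,0,30],0],[0.7,[0,0,30],0],[0.7,[0,0,0],0]])

```text
time_s: 14.82
position: [0.537, 0.2017, -0.0205]
tcp_rot: [[-0.251, 0.968, -0.004], [0.968, 0.251, -0.001], [0.0, -0.004, -1.0]]
force: [0.0, -0.7, 1.0]
opening: 0.303
```

```bash
python3 -c "
from h import *
step([546,193,-20],104.5);s=bot.read_state();print(s['force'])
im,d=bot.capture('wrist');cv2.imwrite('pics/w13.png',im);canpose('scene',np.array([580,45]),'pics/s13.png')
im=cv2.imread('pics/s13.png');cv2.imwrite('pics/s13c.png',cv2.resize(im[110:300,260:450],None,fx=3.1,fy=3.1,interpolation=cv2.INTER_CUBIC))"
```

```text
cur [537.  201.7 -20.5] yaw 104.5 tool shift [-10.7   6.6  -0.5] turn 0.0
[ 0.0019 -0.661   0.9775]
can p0.55 c [583.4  51.2] size [ 41.7 247.5] yaw 14.6 | bay c [-30.1  95.2] th 20.0 L [-71.2 207.9] R [ 11.  -17.5]
```

View pics/w13.png

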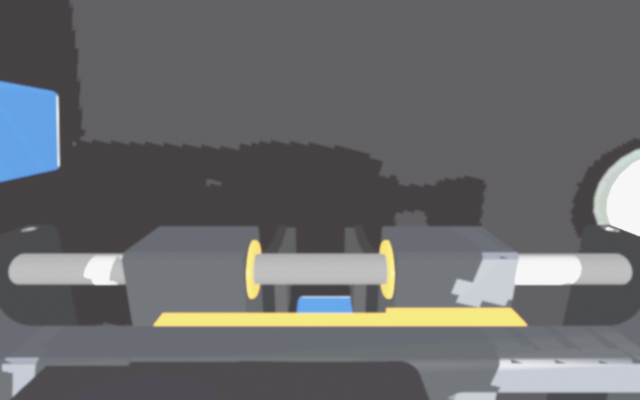

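View pics/s13c.png

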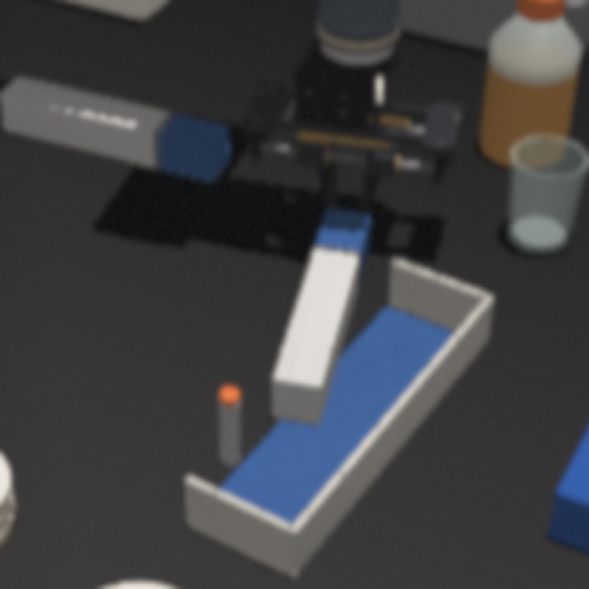

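Call:
servo_tool(increments=[[0.7,[-10,4,0],0],[0.7,[-10,0,0],0],[0.7,[-9,0,0],0],[0.7,[-9,0,0],0],[0.7,[-9,0,0],0]])

```text
time_s: 15.6
position: [0.554, 0.1582, -0.0188]
tcp_rot: [[-0.251, 0.968, 0.0], [0.968, 0.251, 0.002], [0.002, 0.001, -1.0]]
force: [-1.1, 5.4, 4.5]
opening: 0.298
```

Call:
servo_tool(increments=[[0.7,[-9,0,0],0],[0.7,[-9,0,0],0],[0.7,[-9,0,0],0],[0.7,[0,0,0],0]])

```text
time_s: 16.1
position: [0.5609, 0.131, -0.0191]
tcp_rot: [[-0.251, 0.968, 0.0], [0.968, 0.251, 0.0], [0.0, 0.0, -1.0]]
force: [-0.9, 0.8, 0.5]
opening: 0.297
```

```bash
python3 -c "
from h import *
step([546,193,-20],104.5);s=bot.read_state();print(s['force'])
im,d=bot.capture('wrist');cv2.imwrite('pics/w14.png',im);canpose('scene',np.array([590,5]),'pics/s14.png');canpose('top',np.array([590,5]))
im=cv2.imread('pics/s14.png');cv2.imwrite('pics/s14c.png',cv2.resize(im[110:300,260:450],None,fx=3.1,fy=3.1,interpolation=cv2.INTER_CUBIC))"
```

```text
cur [560.9 131.  -19.1] yaw 104.6 tool shift [63.8  1.1  0.9] turn 0.1
[-0.894   0.7724  0.5382]
can p0.67 c [595.2   3.4] size [ 41.1 245.8] yaw 14.3 | bay c [-13.9  48.7] th 19.7 L [-54.4 161.7] R [ 26.7 -64.2]
can p0.72 c [596.7 -11.8] size [ 41.6 205.4] yaw 14.2 | bay c [-10.9  33.8] th 19.7 L [-51.2 146.8] R [ 29.5 -79.3]
```

View pics/s14c.png

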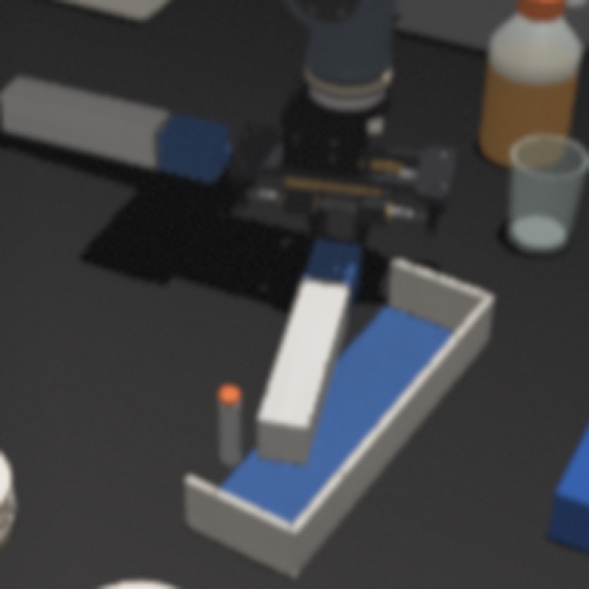

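Call:
servo_tool(increments=[[0.7,[-9,0,0],0],[0.7,[-9,0,0],0],[0.7,[-9,0,0],0],[0.7,[-9,0,0],0],[0.7,[-9,0,0],0]])

```text
time_s: 16.98
position: [0.5722, 0.0872, -0.0196]
tcp_rot: [[-0.252, 0.968, -0.0], [0.968, 0.252, -0.0], [0.0, -0.0, -1.0]]
force: [-1.0, 1.4, -1.2]
opening: 0.297
```

Call:
servo_tool(increments=[[0.7,[-9,0,0],0],[0.7,[0,0,0],0],[0.7,[12,0,0],0],[0.7,[15,0,-10],0],[0.7,[0,0,-50],0]])

```text
time_s: 17.6
position: [0.564, 0.1075, 0.039]
tcp_rot: [[-0.255, 0.967, -0.008], [0.967, 0.255, 0.0], [0.002, -0.007, -1.0]]
force: [0.1, 0.2, 0.1]
opening: 0.297
```

Call:
servo_tool(increments=[[0.7,[10,-30,-50],0],[0.7,[10,-45,-40],0],[0.7,[0,-45,0],0]])

```text
time_s: 17.98
position: [0.4473, 0.0959, 0.1341]
tcp_rot: [[-0.255, 0.967, 0.008], [0.967, 0.255, -0.0], [-0.002, 0.008, -1.0]]
force: [0.3, 0.2, -0.6]
opening: 0.298
```

```bash
python3 -c "
from h import *
step([546,193,-20],104.5);s=bot.read_state();print(s['force'],s['joint_positions'])
canpose('scene',np.array([605,-45]));canpose('top',np.array([605,-45]),'pics/t15.png')
im=cv2.imread('pics/t15.png');cv2.imwrite('pics/t15c.png',cv2.resize(im[100:260,220:440],None,fx=3.5,fy=3.5,interpolation=cv2.INTER_CUBIC))"
```

```text
cur [447.3  95.9 134.1] yaw 104.8 tool shift [ 69.1 119.  154.9] turn 0.3
[ 0.328   0.2276 -0.6123] [ -1.9434  22.4774 109.2904   0.0033  47.7493 -16.7347]
can p0.92 c [609.5 -49.5] size [ 41.5 245.8] yaw 14.5 | bay c [ 5.4 -2.6] th 19.9 L [-35.4 110.2] R [  46.3 -115.4]
can p0.87 c [607.5 -50.7] size [ 41.8 241.3] yaw 14.8 | bay c [ 3.5 -4. ] th 20.2 L [-37.9 108.6] R [  45.  -116.6]
```

View pics/t15c.png

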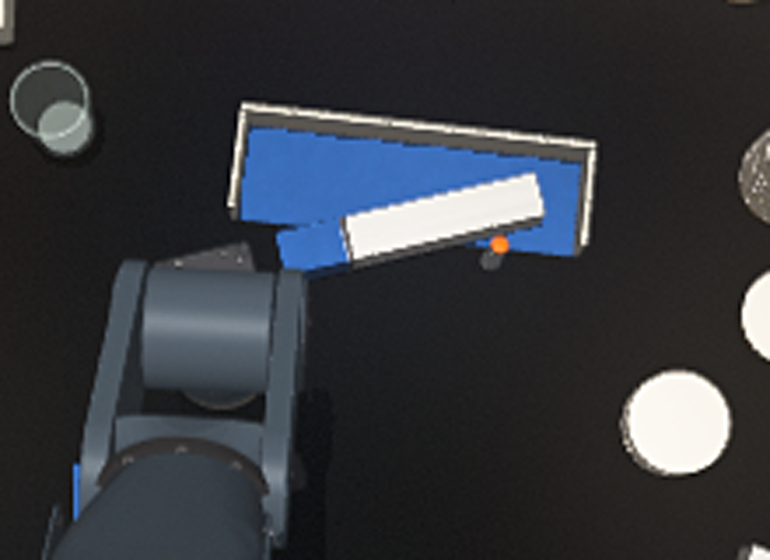

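The canister is angled in behind the post, right end at bay (46,−116) and left end at (−36,109) mm, so the on-the-way condition is met. Next I turn back and use the open fingers to push it round to the wall.

Call:
servo_tool(increments=[[0,[0,0,0],10],[0,[0,0,0],10],[0,[0,0,0],10],[0,[0,0,0],10],[0,[0,0,0],10]])

```text
time_s: 18.8
position: [0.4484, 0.0951, 0.1306]
tcp_rot: [[0.583, 0.812, 0.002], [0.812, -0.583, -0.0], [0.001, 0.002, -1.0]]
force: [-1.2, 0.7, -0.2]
opening: 0.788
```

Call:
servo_tool(increments=[[0,[0,0,0],10],[0,[0,0,0],10],[0,[0,0,0],10],[0,[0,0,0],10],[0,[0,0,0],0]])

```text
time_s: 19.42
position: [0.448, 0.095, 0.1306]
tcp_rot: [[0.967, 0.255, 0.002], [0.255, -0.967, -0.0], [0.001, 0.0, -1.0]]
force: [-0.2, 0.4, 0.1]
opening: 0.995
```

```bash
python3 -c "
from h import *
step([556,-27.7,-20],14.5);s=bot.read_state();print(s['joint_positions'],s['opening'])"
```

```text
cur [448.   95.  130.6] yaw 14.8 tool shift [ 72.9 146.1 150.7] turn 0.3
[ -2.0608  23.0139 109.1179   0.003   47.7798  73.1609] 0.9954761395280924
```

Call:
servo_tool(increments=[[0,[18,37,0],0],[0,[18,37,0],0],[0,[18,36,0],0],[0,[18,36,0],0],[0,[0,0,40],0]])

```text
time_s: 20.05
position: [0.5605, -0.0321, 0.0928]
tcp_rot: [[0.967, 0.253, 0.013], [0.253, -0.967, -0.004], [0.012, 0.007, -1.0]]
force: [-0.7, 1.1, -1.0]
opening: 0.999
```

Call:
servo_tool(increments=[[0,[0,0,40],0],[0,[0,0,40],0],[0,[0,0,30],0],[0,[0,0,0],0]])

```text
time_s: 20.55
position: [0.5517, -0.028, -0.0217]
tcp_rot: [[0.967, 0.255, -0.005], [0.255, -0.967, 0.001], [-0.004, -0.002, -1.0]]
force: [0.6, -0.3, 1.6]
opening: 1.0
```

```bash
python3 -c "
from h import *
step([556,-27.7,-20],14.5);s=bot.read_state();print(s['force'])
wristcan('pics/w16.png');canpose('scene',np.array([605,-45]),'pics/s16.png')
im=cv2.imread('pics/s16.png');cv2.imwrite('pics/s16c.png',cv2.resize(im[110:300,260:450],None,fx=3.1,fy=3.1,interpolation=cv2.INTER_CUBIC))"
```

```text
cur [551.7 -28.  -21.7] yaw 14.8 tool shift [ 4.2  0.8 -1.7] turn 0.3
[ 0.5584 -0.2677  1.6076]
wcan p0.86 c [608.1 -38.5] size [ 41.2 217.4] yaw 14.4 | bay c [3.1 8.2] th 19.8 L [-37.7 121.1] R [  43.8 -104.7] zmed 45.1
can p0.65 c [609.6 -49.9] size [ 41.3 245.4] yaw 14.7 | bay c [ 5.6 -3. ] th 20.2 L [-35.8 109.7] R [  46.9 -115.6]
```

View pics/w16.png

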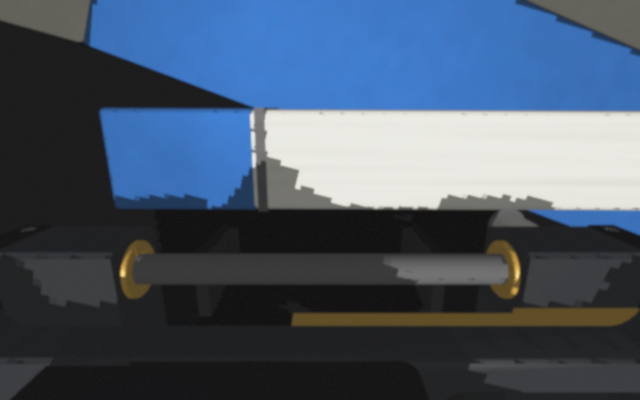

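View pics/s16c.png

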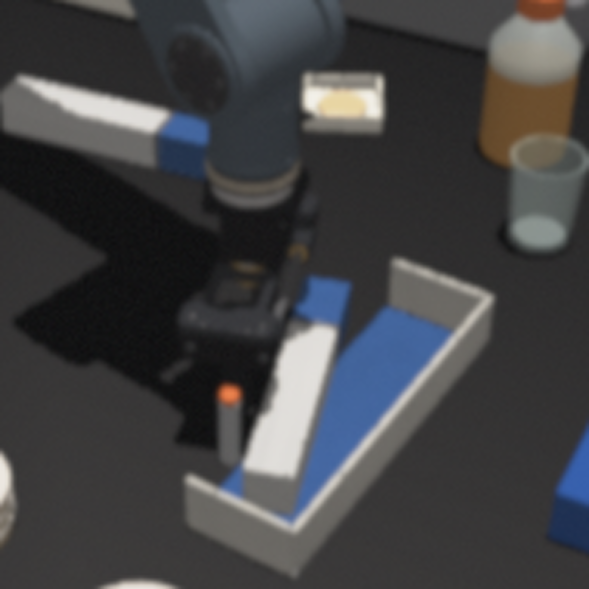

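Call:
servo_tool(increments=[[0,[8,0,0],0],[0,[8,0,0],0],[0,[9,0,0],2.2],[0,[9,0,0],2.2],[0,[9,0,0],2.2]])

```text
time_s: 21.38
position: [0.5922, -0.0179, -0.0192]
tcp_rot: [[0.99, 0.139, -0.006], [0.139, -0.99, 0.001], [-0.006, -0.002, -1.0]]
force: [-5.6, 0.6, 3.8]
opening: 1.006
```

```bash
python3 -c "
from h import *
step([556,-27.7,-20],-5.45);s=bot.read_state();print(s['force'])
wristcan('pics/w17.png');canpose('scene',np.array([625,-45]))"
```

```text
cur [592.2 -17.9 -19.2] yaw 8.0 tool shift [-37.2   4.7   1. ] turn 13.5
[-5.5797  0.6005  3.8044]
wcan p0.59 c [635.6 -38.1] size [ 30.9 223.9] yaw 7.9 | bay c [30.4 11.2] th 13.3 L [  2.7 128. ] R [  58.1 -105.5] zmed 43.7
can p0.83 c [634.1 -69.5] size [ 41.1 281.6] yaw 7.8 | bay c [ 31.8 -20.2] th 13.2 L [ 4.4 96.7] R [  59.3 -137. ]
```

View pics/w17.png

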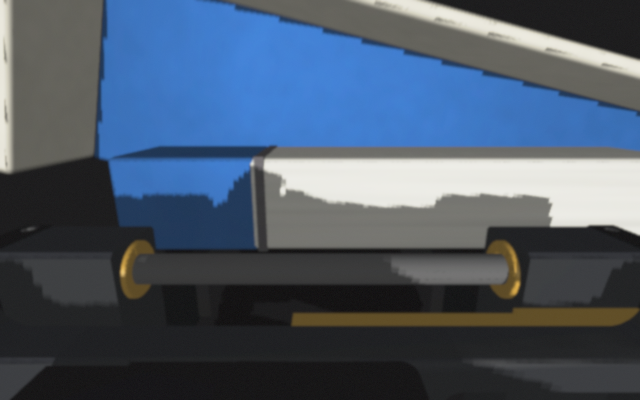

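Call:
servo_tool(increments=[[0,[8,0,0],2.4],[0,[8,0,0],2.4],[0,[8,0,0],2.4],[0,[8,0,0],2.4],[0,[6,0,0],2.4]])

```text
time_s: 22.2
position: [0.6314, -0.0159, -0.0195]
tcp_rot: [[0.998, -0.07, -0.003], [-0.07, -0.998, 0.001], [-0.003, -0.001, -1.0]]
force: [-3.4, 2.3, 1.9]
opening: 0.998
```

```bash
python3 -c "
from h import *
step([556,-27.7,-20],-5.45);s=bot.read_state();print(s['force'])
wristcan('pics/w18.png');canpose('scene',np.array([655,-55]),'pics/s18.png')
im=cv2.imread('pics/s18.png');cv2.imwrite('pics/s18c.png',cv2.resize(im[110:300,260:450],None,fx=3.1,fy=3.1,interpolation=cv2.INTER_CUBIC))"
```

```text
cur [631.4 -15.9 -19.5] yaw -4.0 tool shift [-74.3  17.1   0.7] turn 1.5
[-3.3656  2.2695  1.8729]
can p0.73 c [668.9 -70.8] size [278.4  58.5] yaw -3.5 | bay c [ 66.6 -18.2] th 2.0 L [ 62.5 101.8] R [  70.7 -138.1]
```

View pics/w18.png

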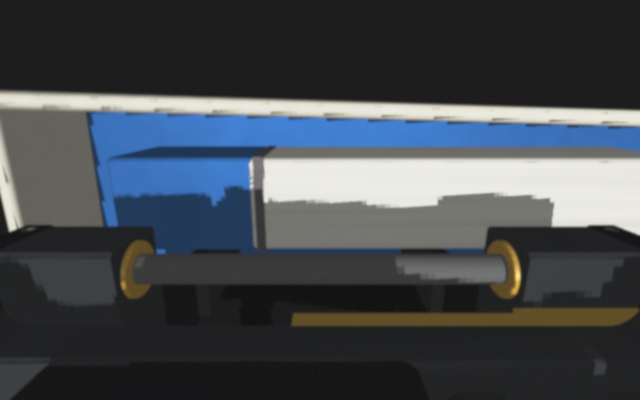

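View pics/s18c.png

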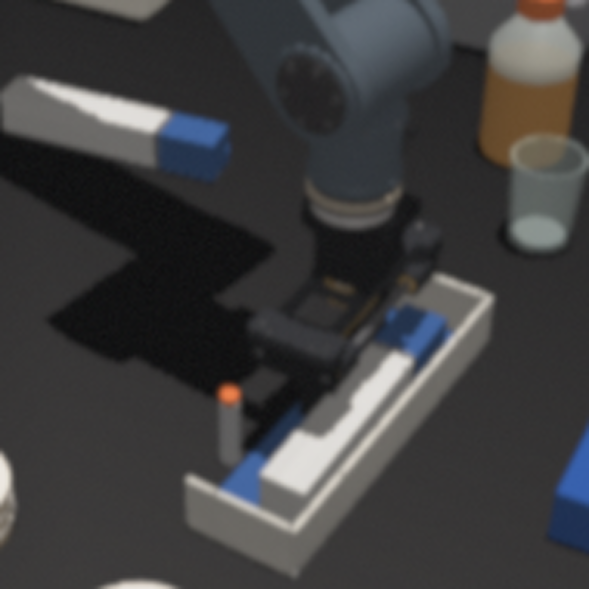

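Call:
servo_tool(increments=[[0,[5,0,0],1.5],[0,[5,0,0],0],[0,[0,0,0],0]])

```text
time_s: 22.78
position: [0.6435, -0.0176, -0.0196]
tcp_rot: [[0.995, -0.096, 0.001], [-0.096, -0.995, -0.0], [0.001, 0.0, -1.0]]
force: [-1.8, -0.1, -0.2]
opening: 1.002
```

```bash
python3 -c "
from h import *
step([556,-27.7,-20],-5.45);s=bot.read_state();print(s['force'],s['moment'],w2b(s['position'][:2]*1000))
im,d=bot.capture('wrist');cv2.imwrite('pics/w19.png',im)"
```

```text
cur [643.5 -17.6 -19.6] yaw -5.5 tool shift [-86.1  18.4   0.3] turn -0.0
[-1.8416 -0.1086 -0.1765] [ 0.1102  0.2414 -0.0577] [[36.2624 32.4182]]
```

View pics/w19.png

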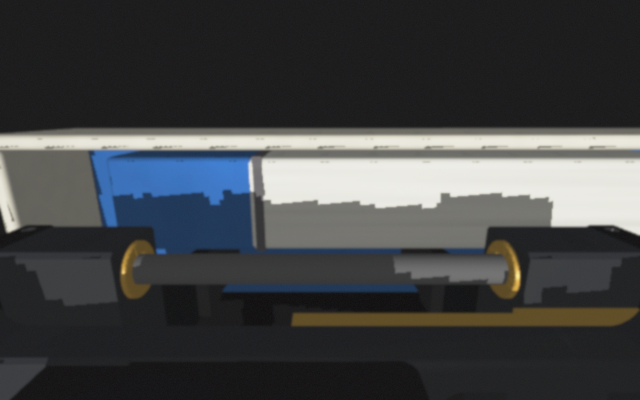

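Call:
servo_tool(increments=[[0,[2,0,0],0],[0,[0,0,0],0]])

```text
time_s: 23.08
position: [0.6443, -0.0176, -0.0195]
tcp_rot: [[0.995, -0.096, -0.001], [-0.096, -0.995, -0.0], [-0.001, 0.0, -1.0]]
force: [-2.8, -0.5, 0.3]
opening: 1.0
```

Call:
servo_tool(increments=[[0,[2,0,0],0],[0,[0,0,0],0]])

```text
time_s: 23.32
position: [0.6472, -0.0178, -0.0195]
tcp_rot: [[0.995, -0.095, 0.001], [-0.095, -0.995, -0.0], [0.001, 0.0, -1.0]]
force: [-2.3, -0.5, -0.9]
opening: 1.002
```

Call:
servo_tool(increments=[[0,[2,0,0],0],[0,[0,0,0],0]])

```text
time_s: 23.58
position: [0.647, -0.0178, -0.0195]
tcp_rot: [[0.995, -0.095, -0.003], [-0.095, -0.995, 0.0], [-0.003, 0.0, -1.0]]
force: [-7.6, -0.2, 2.6]
opening: 1.001
```

Call:
servo_tool(increments=[[0,[2,0,0],0],[0,[0,0,0],0]])

```text
time_s: 23.82
position: [0.6468, -0.0178, -0.0195]
tcp_rot: [[0.995, -0.095, -0.008], [-0.095, -0.995, 0.001], [-0.008, 0.0, -1.0]]
force: [-9.1, -0.0, 6.2]
opening: 1.002
```

Call:
servo_tool(increments=[[0,[2,0,0],0],[0,[0,0,0],0]])

```text
time_s: 24.08
position: [0.6466, -0.0177, -0.0195]
tcp_rot: [[0.995, -0.095, -0.012], [-0.095, -0.996, 0.001], [-0.012, 0.0, -1.0]]
force: [-13.7, -0.4, 8.9]
opening: 0.999
```

Call:
servo_tool(increments=[[0,[0,0,0],0],[0,[0,0,0],0]])

```text
time_s: 24.32
position: [0.6466, -0.0177, -0.0195]
tcp_rot: [[0.995, -0.095, -0.012], [-0.095, -0.996, 0.001], [-0.012, 0.0, -1.0]]
force: [-13.2, -1.4, 8.6]
opening: 0.999
```

Position has stopped and force is rising, so the canister is against the wall. I'm backing off, lifting clear and checking.

Call:
servo_tool(increments=[[0,[-8,0,0],0],[0,[-12,0,0],0],[0,[-5,0,-20],0],[0,[0,0,-50],0],[0,[-20,0,-50],0]])

```text
time_s: 24.95
position: [0.6102, -0.0145, 0.1033]
tcp_rot: [[0.995, -0.096, 0.005], [-0.096, -0.995, -0.001], [0.005, 0.0, -1.0]]
force: [-0.2, 0.9, 0.5]
opening: 1.002
```

Call:
servo_tool(increments=[[0,[-50,0,-20],0],[0,[-50,0,0],0],[0,[-50,0,0],0],[0,[0,0,0],0]])

```text
time_s: 25.45
position: [0.4538, 0.0016, 0.1215]
tcp_rot: [[0.995, -0.095, -0.003], [-0.095, -0.995, 0.001], [-0.003, -0.001, -1.0]]
force: [1.0, -0.6, 0.4]
opening: 0.999
```

```bash
python3 - <<'E'
from h import *
canpose('top',np.array([670,-45]),'pics/t20.png')
d0=np.load("pics/top0_d.npy");im0=cv2.imread("pics/top0.png")
im,d=bot.capture("top")
c=cv2.resize(im[100:260,220:440],None,fx=3.5,fy=3.5,interpolation=cv2.INTER_CUBIC);cv2.imwrite('pics/t20c.png',c)
# canister top points and wall top points directly
m=np.zeros(d.shape,bool);m[120:185,275:400]=1
P,u,v=pts("top",d,m);B=w2b(P[:,:2]*1000)
hsv=cv2.cvtColor(im,cv2.COLOR_BGR2HSV)
for y in range(-150,160,20):
    k=(abs(B[:,1]-y)<10)&(P[:,2]>.036)&(P[:,2]<.07)
    if k.sum(): print(y,"x range of tops",np.percentile(B[k,0],[2,98]).round(1),k.sum())
for t in ["stack_low","stack_tall","dish","bottle","boat","beaker"]:
    for r in bot.trace("top",t)[:2]:
        P,u,v=pts("top",d,r["region"]);zm=np.percentile(P[:,2],90);T=P[P[:,2]>zm-.012]
        rc=cv2.minAreaRect((T[:,:2]*1000).astype(np.float32));print(t,round(r['p'],2),np.round(rc[0]),np.round(rc[1]))
canpose('scene',np.array([670,-45]))
s=bot.read_state();print(s['time_s'])
E
```

```text
-150 x range of tops [ 2.2 94.2] 76
-130 x range of tops [67.  96.3] 23
-110 x range of tops [49.8 95.2] 97
-90 x range of tops [-19.5  94.2] 109
-70 x range of tops [-18.5  94.4] 107
-50 x range of tops [49.6 94.4] 96
-30 x range of tops [49.7 95.3] 101
-10 x range of tops [49.8 93.9] 96
10 x range of tops [50.6 93. ] 95
30 x range of tops [49.3 94.1] 99
50 x range of tops [49.7 94.3] 98
70 x range of tops [50.  94.1] 93
90 x range of tops [50.1 95.4] 97
110 x range of tops [49.5 94. ] 96
130 x range of tops [88.6 96.5] 17
150 x range of tops [ 1.1 94.4] 72
stack_low 0.62 [ 434. -287.] [87. 88.]
stack_tall 0.76 [ 664. -398.] [86. 89.]
stack_tall 0.44 [701. 268.] [68. 67.]
dish 0.64 [ 534. -396.] [88. 87.]
boat 0.82 [447. 384.] [79. 81.]
beaker 0.89 [701. 268.] [67. 68.]
can p0.88 c [674.3 -53.8] size [245.7  39.7] yaw -5.3 | bay c [70.3 -0.7] th 0.1 L [ 70.  119.3] R [  70.6 -120.7]
26.0
```

View pics/t20c.png

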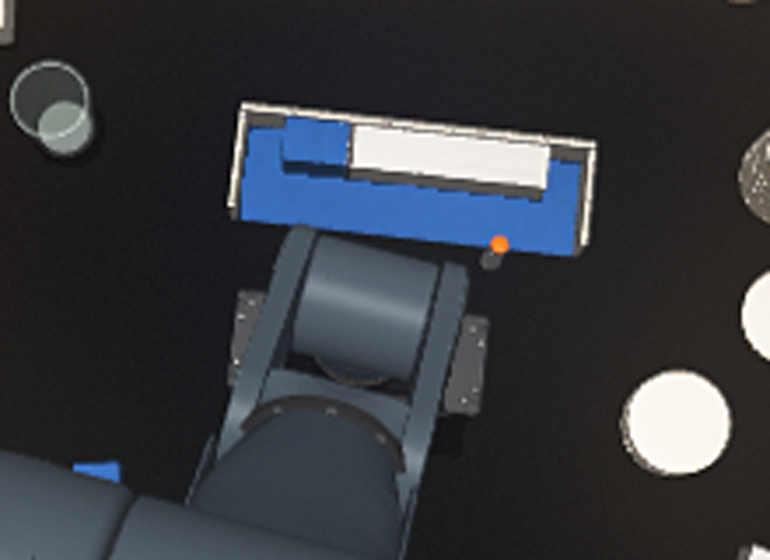

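The canister lies flat along the back wall with both ends at bay x≈70, and the bystanders haven't moved. The bottle wasn't reported this time, but the arm never went near it and it looked unmoved in the scene view. Handing in.

```bash
python3 -c "
from rig import bot
print(bot.hand_in())"
```

```text
the job is handed in; nothing more can be done
None
```

The canister is in the bay, flat along the back wall, and the job was handed in at about 26 s of the 72 s allowed. I pushed it sideways to the mouth, pushed the lid end so the right end went in behind the post, then swung it round with the open fingers.

**Last checks**
- **End positions:** The scene camera put the left end at bay (70.0, 119) mm and the right end at (70.6, −121) mm, at 0.1° to the wall. In the top view the near edge sat at x ≈ 50 mm along the whole length.
- **Wall contact:** On the final push the canister stopped moving while the force rose to about 14 N, so it was touching the wall.
- **On-the-way condition:** Midway, the right end was at x ≈ 46 mm inside while the left end was still at x ≈ −36 mm.
- **Bystanders:** Both stacks, the dish, the boat and the beaker measured within about 1 mm of where they started.

**Checks that failed or disagreed**
- **Fingertips:** They sit about 34 mm above the reported tool tip. My first approach passed over the canister without touching or moving it, and I corrected for this afterwards.
- **Bottle:** The network did not find it in the last picture, so I have no final measurement of it. The arm never went near it, and it looked unmoved in the later scene views.
- **Canister in the top view:** That fit found nothing at the end, so the end positions come from the scene camera and the raw top-view depth. The scene fit read its length about 6 mm too long.

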